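# Hang the re-covered headband on the rail and hold the magnifier over its seam

## Robot

A 7-joint arm with a two-finger parallel gripper is mounted at the origin on the work surface. World frame = base frame: x ahead of the robot, y to its left, z up, the work surface at z = 0. Lengths are in m, angles in rad, forces in N, time in s.
With the tool pointing down it reaches from about 0.4 to 0.9 m from the base axis. Payload 5.5 kg.
Tool frame: the origin (TCP) lies midway between the tips of the shut fingers; the grasp point (between the pads) lies 19 mm behind it (manip.grip_depth is the distance from the TCP to the grasp point, in m); z points along the fingers, y is the line along which they close (so a half turn about z gives the same grasp; the last joint's range is limited). The gripper opens to 92 mm and grips with 3 to 60 N. Pads are 19 mm wide; open, the fingers measure 130 mm over their backs; the gripper's body (75 mm by 190 mm) begins 47 mm behind the grasp point.
Start: joints at [1.525, 0.501, -0.427, 1.55, 0.221, 1.138, -0.21], TCP at [0.198, -0.619, 0.227] pointing down, gripper open.
Joint ranges: [-2.88, 2.88], [-0.31, 2.03], [-1.54, 1.56], [0.2, 2.42], [-1.41, 4.55], [0.19, 2.02], [-2.57, 2.57]. Speed limits (rad/s): [2.57, 2.57, 3.14, 3.14, 3.14, 3.14, 3.14].

## Interface

Orientations are given as a unit quaternion [x, y, z, w].
In Python, from bench import manip, effector, viewer gives the robot as it stands. Calls block until the motion is done:
- manip.move_pose(position, orientation): joint-space move of the TCP to a pose.
- manip.servo_line(position, ori=None, vel=0.15): straight line of the TCP; ori=None keeps the orientation; vel is the mean speed in m/s.
- manip.movej(angles): joint-space move.
- effector.open_jaws() and effector.close(f_grip=None): open the fingers fully, or close them until they stop; f_grip is the grip in N (None keeps the last).
- manip.sleep(seconds).
- manip.solve_ik(position, orientation): joint angles nearest the present ones, or None.
- viewer.get_image(name): name is "scene" or "top"; returns the picture (384x512x3 uint8, red, green, blue); there is no depth.
- viewer.get_calibration(name): a dict with "vfov" (degrees; the focal length in pixels is half the picture's height over the tangent of half this angle, whatever the lens; pixels are square), "cx", "cy" (the principal point, pixels), "eye" and "attitude" of the camera in the world. Camera axes: x right, y down, z forward; pixel columns grow to the right and rows downward; lengths in m; the calibration is good to about 2 mm. A picture is of the moment at which its call begins. get_calibration takes no time and is no camera call.
A pose or a line that the arm cannot do raises manip.PlanningError and nothing moves.
- manip.hand_in(): hands the job in; it is judged then, once.
Readings, each from a call of its own:
- manip.current_clock(): time.
- manip.current_q(): joint angles.
- manip.current_joint_velocities(): joint speeds.
- manip.current_tau(): joint torques, N m.
- manip.current_tool_pos(): TCP position.
- manip.current_tcp_rot(): TCP orientation.
- manip.current_force(): force on the tool from outside, world axes, zero at the start.
- manip.current_wrist_torque(): the same for the moment, N m.
- manip.current_finger_gap(): finger opening in m.
- manip.current_gripper_force(): force on a finger pad.
Only numpy, scipy, OpenCV 4.12 (cv2) and the standard library are available. Lean on these libraries where they do the work, as an engineer would, in place of code of your own. Each camera call takes 0.05 s, during which the arm holds its last target. There are 200 camera calls.

## Task

Hang the re-covered headphone headband astride the middle of the drying rail, crown on the dowel and square to it, set down rather than dropped. Then take the magnifier by its handle and hold it still over the crown for the seam to be inspected: lens level, centred over the crown with its long side along the stitches, its frame about 30 mm above the leather and not touching it. Finish still holding it there, and do not knock over or push aside anything else on the bench.

Things in the scene. Friction and masses are not known exactly. Their poses are not given: they have to be found in the camera images.
- rail: Drying rail, fixed: dark wood board 100 x 220 x 18 mm, two posts and one pale level wooden dowel 16 mm thick, 216 mm long. Origin: centre of the board's underside, on the bench. The dowel runs along the rail's y axis straight above the origin, its top 150 mm up; the posts stand 95 mm either side of the middle and end at the dowel. x is level, across the dowel.
- headband: Headphone headband, rigid, loose, 90 to 145 g: an upside-down U standing on two black end blocks; brown leather crown, steel arms. 152 mm along x, 34 wide along y (ends 38), 100 high. Origin midway between the ends, at their underside; z up. A channel 25 mm wide, 6 deep between two pads under the crown takes the dowel: once hung, the crown's top is 166 mm above the bench.
- crown (a point): Middle of the top of the headband's crown, 100 mm above its origin; the cream stitches run along x. Axes as the headband's. The crown is flat on top for 44 mm and 16 mm thick here: grip it across its 34 mm width from above, with the fingertips not below its underside, so that they clear the dowel.
- magnifier: Hand magnifier with an oblong lens, loose, rigid, 110 to 185 g, lying flat: black frame 100 mm (x) by 56 mm (y), 16 mm thick, and a dark wooden handle 20 mm wide, 16 mm thick, in line with the frame's long side. 210 mm long in all. Origin: under the middle of its length; x points from handle to lens, z up through the lens.
- lens (a point): Centre of the lens and its frame, half-way up (8 mm above the frame's underside), 55 mm from the magnifier's origin along +x. Axes as the magnifier's.
- handle (a point): Grip point on the magnifier's handle, half-way up (8 mm above the underside), 95 mm from the lens centre; the handle runs along x and is gripped across y, 20 mm. Axes as the magnifier's.
- spool_red: Bystander, loose: wooden reel of red waxed thread, standing, 50 mm across, 75 mm high. Origin: centre of its underside.
- spool_blue: Bystander, loose: wooden reel of blue waxed thread, standing, 50 mm across, 75 mm high. Origin: centre of its underside.
- glue_jar: Bystander, loose: white plastic glue jar with a yellow label, 52 mm across, 75 mm high. Origin: centre of its underside.
- edge_paint: Bystander, loose: dark brown bottle of edge paint with a black cap, 44 mm across, 80 mm high. Origin: centre of its underside.
- rivet_tin: Bystander, loose: brass-coloured rivet tin, 52 mm across, 55 mm high. Origin: centre of its underside.
- wax_pot: Bystander, loose: amber glass wax pot with a steel cap, 50 mm across, 60 mm high. Origin: centre of its underside.
- pliers: Bystander, loose: pliers with black handles lying flat on the robot's side of the rail, 180 mm long, 12 mm thick. Origin under the pivot, jaws along +x.
There are look-alikes about, which are no part of the job. Leave any purple look-alike of the magnifier alone. Leave any pink look-alike of the rail alone.

How it is judged:
On the way:
1. the headband hangs by its crown astride the dowel, let go (x of crown in the frame of rail between -0.012 and 0.012 m and y of crown in the frame of rail between -0.06 and 0.06 m and height (world z) of crown between 0.158 and 0.174 m and angle between crown's own z axis and vertical below 0.25 rad and angle between the y axis of crown and the y axis of rail, either way round below 0.2 rad and contact force between headband and rail above 0.3 N and contact force between headband and the fingers below 0.05 N and linear speed of headband below 0.03 m/s), for 0.3 s.
At the end, for the whole second after the job is handed in: Headband at rest on the dowel, let go, within 12 mm of its line, 60 mm of its middle, 0.25 rad upright, 0.2 rad square. Magnifier held still, touching neither: lens within 15 mm of the crown's middle in plan, 12 to 48 mm above it, level to 0.15 rad, long side along the stitches to 0.2 rad (all of step 1 and horizontal distance between lens and crown below 0.015 m and height (world z) of lens between 0.186 and 0.222 m and angle between lens's own z axis and vertical below 0.15 rad and angle between the y axis of lens and the y axis of crown, either way round below 0.2 rad and contact force between magnifier and the fingers above 1 N and contact force between magnifier and headband below 0.05 N and contact force between magnifier and rail below 0.05 N and linear speed of magnifier below 0.02 m/s); the arm keeps its last pose, push and grip.
It fails at once if a bystander is pushed more than 30 mm (distance of any of spool_red, spool_blue, glue_jar, edge_paint, rivet_tin, wax_pot, pliers from where it was at the start of the episode above 0.03 m).
It fails at once if a standing bystander is tipped (angle between any of spool_red, spool_blue, glue_jar, edge_paint, rivet_tin, wax_pot's own z axis and vertical above 0.4 rad).
It fails at once if the headband is dropped (moves faster than 0.5 m/s with the fingers off it) (linear speed of headband above 0.5 m/s and contact force between headband and the fingers below 0.01 N).
It also fails if it takes over 67 s, if anything falls off the work surface, if the arm or the gripper's body presses on something with over 40 N, if the wrist force passes 120 N, or if a joint passes its speed limit or range.

## Working session

There is one attempt and no reset: what is moved stays moved. The work goes in short steps, each a Python script; the robot and the scene stay as the last script left them, time stands still between calls to the robot, and variables do not carry over. Pictures are saved under pics/ and viewed, at most 10 in all, crops included, and the job is handed in when it is done.

```bash
mkdir -p pics; ls; python3 - <<'E'
from bench import manip, effector, viewer
import cv2
for n in("scene","top"):
    cv2.imwrite(f"pics/{n}0.png",viewer.get_image(n)[:,:,::-1]); print(n,viewer.get_calibration(n))
print(manip.current_clock(),manip.current_tcp_rot(),manip.grip_depth)
E
```

```text
pics
scene {'vfov': 43.3157457331875, 'cx': 244.20337760893298, 'cy': 190.84250510451616, 'eye': array([1.30029787, 0.47716874, 1.08383641]), 'attitude': array([ 0.46880078,  0.79374977, -0.33514998, -0.19458064])}
top {'vfov': 57.139849838006164, 'cx': 263.5995170328878, 'cy': 195.35597342294972, 'eye': array([0.28769393, 0.00830231, 0.97407683]), 'attitude': array([-0.70141032,  0.70886427, -0.04884096,  0.05612099])}
0.1 [ 9.88100580e-01  1.53806647e-01 -9.84507378e-05 -8.65766084e-04] 0.0188
```

View pics/scene0.png

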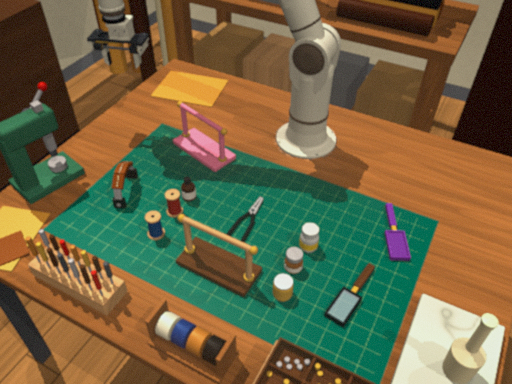

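View pics/top0.png

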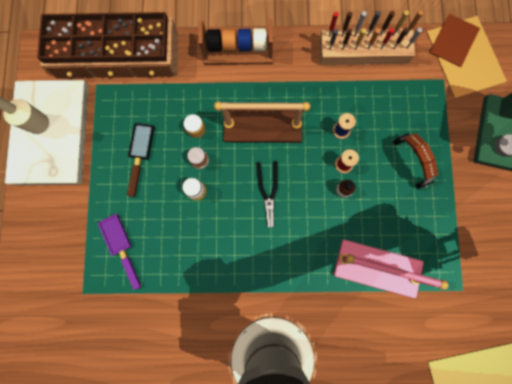

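The headband is at top (418,160) / scene (123,185). The brown rail is at top (262,105) and the pink look-alike at (385,268). The real magnifier is black, at top (140,150) / scene (350,300). The purple look-alike is at top (115,240) / scene (395,235). Next I check the choices in one close crop and measure them.

```bash
cat > h.py <<'E'
from bench import manip, effector, viewer
import numpy as np, cv2
from scipy.spatial.transform import Rotation as R
C={n:viewer.get_calibration(n) for n in("scene","top")}
def ray(n,p):
    c=C[n]; f=192/np.tan(np.radians(c['vfov'])/2)
    return np.array(c['eye']),R.from_quat(c['attitude']).apply([(p[0]-c['cx'])/f,(p[1]-c['cy'])/f,1])
def onz(n,p,z):
    e,d=ray(n,p); return e+d*(z-e[2])/d[2]
def proj(n,P):
    c=C[n]; f=192/np.tan(np.radians(c['vfov'])/2)
    v=R.from_quat(c['attitude']).inv().apply(np.array(P)-c['eye']); return np.array([c['cx']+f*v[0]/v[2],c['cy']+f*v[1]/v[2]])
def tri(p,q):
    e,d=ray("top",p); g,h=ray("scene",q)
    t=np.linalg.lstsq(np.c_[d,-h],g-e,rcond=None)[0]; a=e+d*t[0]; b=g+h*t[1]
    return (a+b)/2,np.linalg.norm(a-b)
E
python3 - <<'E'
from h import *
T=cv2.imread("pics/top0.png");S=cv2.imread("pics/scene0.png")
def cr(I,x,y,w,h,k): 
    o=cv2.resize(I[y:y+h,x:x+w],None,fx=k,fy=k,interpolation=cv2.INTER_CUBIC)
    for i in range(0,w,10): cv2.putText(o,str(x+i),(i*k,8),0,.3,(255,255,255)); cv2.line(o,(i*k,10),(i*k,14),(255,255,255))
    for j in range(10,h,10): cv2.putText(o,str(y+j),(0,j*k+4),0,.3,(255,255,255)); cv2.line(o,(20,j*k),(24,j*k),(255,255,255))
    return o
M=np.zeros((600,800,3),np.uint8)
for I,x,y,w,h,k,X,Y in[(T,385,125,60,70,5,0,0),(T,120,118,45,82,4,310,0),(S,105,155,36,56,5,500,0),(T,205,95,115,55,4,0,355),(S,170,210,95,85,3,500,300)]:
    o=cr(I,x,y,w,h,k); M[Y:Y+o.shape[0],X:X+o.shape[1]]=o
cv2.imwrite("pics/m1.png",M)
E
```

```text
(no output)
```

View pics/m1.png

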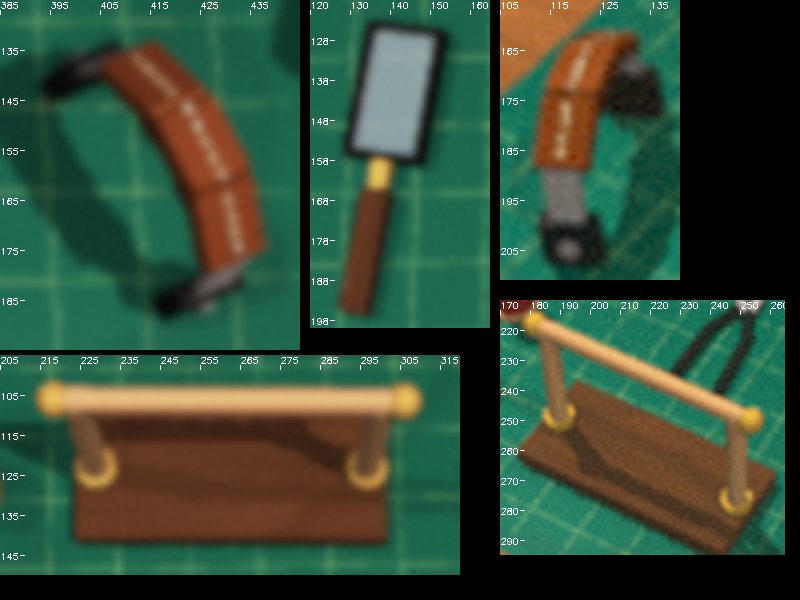

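The crop confirms the choices: black-framed magnifier with lens centre at top (142,141) and handle end at (132,196); brown rail with dowel caps at top (218,106) and (306,106); headband crown middle at top (425.3,153.3).

```bash
python3 - <<'E'
from h import *
np.set_printoptions(precision=4,suppress=True)
print("dowel",tri((218,105.75),(253.7,249.7)),tri((306.2,106.25),(181,216.7)))
a,b=onz("top",(422,145.6),.1),onz("top",(429,160.6),.1); print("seams",a,b,np.linalg.norm(a-b))
print("crown",onz("top",(425.3,153.3),.1),"yaw",np.arctan2(*(b-a)[[1,0]]))
# scene: seams
M=[(500,0,105,155,5)]
for n,p in(("s1",(120,174)),("crown region top",(122,166))):print(n,onz("scene",p,.1))
e=onz("top",(398,141),.02),onz("top",(422.5,184.5),.02); print("feet",e,(e[0]+e[1])/2)
l,h=onz("top",(141.9,141.4),.016),onz("top",(132,196),.016)
print("lens",l,"hend",h,np.linalg.norm(l-h),"yaw",np.arctan2(*(l-h)[[1,0]]))
# colour checks of magnifier in the scene view
S=cv2.imread("pics/scene0.png");hsv=cv2.cvtColor(S,cv2.COLOR_BGR2HSV)
m=cv2.inRange(hsv,(80,0,100),(125,110,255));n,_,st,ce=cv2.connectedComponentsWithStats(m[275:325,325:365])
i=1+np.argmax(st[1:,4]);print("lens scene",st[i],onz("scene",ce[i]+[325,275],.012))
m=cv2.inRange(hsv,(3,120,100),(18,255,255));m[:155]=0;m[215:]=0;m[:,:105]=0;m[:,141:]=0
p=np.argwhere(m)[:,::-1];print("leather scene",p.min(0),p.max(0),p.mean(0))
print("predicted crown in scene",proj("scene",onz("top",(425.3,153.3),.1)), proj("scene",a),proj("scene",b))
for k,p in dict(jar=(193,125),wax=(198,157),w2=(194,188),blue=(347,121),red=(349,157),paint=(347,187)).items():print(k,onz("top",p,.07))
print("pliers",[onz("top",q,.01) for q in((261,165),(275,165),(270,224))])
E
```

```text
dowel (array([0.6361, 0.1282, 0.1464]), np.float64(0.00329093868374475)) (array([ 0.6314, -0.09  ,  0.1479]), np.float64(0.0016089401373080626))
seams [ 0.5421 -0.3881  0.1   ] [ 0.5027 -0.4028  0.1   ] 0.042041490188027504
crown [ 0.5219 -0.3949  0.1   ] yaw -2.7856795242507606
s1 [ 0.5405 -0.379   0.1   ]
crown region top [ 0.5089 -0.3972  0.1   ]
feet (array([ 0.5795, -0.3588,  0.02  ]), array([ 0.4556, -0.4174,  0.02  ])) [ 0.5176 -0.3881  0.02  ]
lens [0.5891 0.3596 0.016 ] hend [0.4335 0.3805 0.016 ] 0.15699353792759216 yaw -0.133801535514052
lens scene [  3  15  31  32 499] [0.5899 0.365  0.012 ]
leather scene [105 155] [130 188] [116.0758 168.9853]
predicted crown in scene [119.8509 168.6958] [117.2918 173.3376] [121.8512 164.2589]
jar [0.6158 0.2042 0.07  ]
wax [0.5275 0.1892 0.07  ]
w2 [0.4445 0.1982 0.07  ]
blue [ 0.6213 -0.2077  0.07  ]
red [ 0.5224 -0.2085  0.07  ]
paint [ 0.4425 -0.1997  0.07  ]
pliers [array([0.5181, 0.024 , 0.01  ]), array([ 0.5176, -0.0152,  0.01  ]), array([0.3528, 0.0008, 0.01  ])]
```

```bash
cat >> h.py <<'E'
def down(y): return (R.from_euler('z',y)*R.from_euler('x',np.pi)).as_quat()
E
python3 - <<'E'
from h import *
np.set_printoptions(precision=4,suppress=True)
T=cv2.imread("pics/top0.png");S=cv2.imread("pics/scene0.png")
def axis(n,I,pts,w):  # brightness-weighted centre across the dowel
    out=[]
    for x in range(*pts[0]):
        y0=pts[1]+pts[2]*(x-pts[0][0]); r=np.arange(int(y0-w),int(y0+w)+1)
        v=I[r,x].astype(int); g=np.clip(v[:,2]-130,0,None)*(v[:,2]-v[:,0]>40)
        if g.sum(): out.append((x,(r*g).sum()/g.sum()))
    o=np.array(out); k,b=np.polyfit(o[:,0],o[:,1],1); print(n,len(o),np.std(o[:,1]-k*o[:,0]-b))
    P=[onz(n,(x,k*x+b),.142) for x in(pts[0][0],pts[0][1])]
    d=P[1]-P[0]; print(P, "slope dx/dy",d[0]/d[1],"x at y=.019",P[0][0]+d[0]/d[1]*(.019-P[0][1]))
axis("top",T,((228,298),105.8,0.0),6)
axis("scene",S,((188,248),219.5,.455),6)
for q in((218,105.75),(306.2,106.25)):print(onz("top",q,.142))
for q in((253.7,249.7),(181,216.7)):print(onz("scene",q,.142))
effector.open_jaws()
manip.move_pose([.522,-.395,.20],down(.40)); 
manip.servo_line([.522,-.395,.115])
for n in("scene","top"): cv2.imwrite(f"pics/{n}1.png",viewer.get_image(n)[:,:,::-1])
M=np.hstack([cv2.resize(cv2.imread("pics/scene1.png")[110:230,70:190],None,fx=3.3,fy=3.3),cv2.resize(cv2.imread("pics/top1.png")[100:220,340:460],None,fx=3.3,fy=3.3)])
cv2.imwrite("pics/m2.png",M); print(manip.current_clock(),manip.current_tool_pos())
E
```

```text
top 70 0.030011523836295805
[array([0.6388, 0.1025, 0.142 ]), array([ 0.6355, -0.0711,  0.142 ])] slope dx/dy 0.019265120841310032 x at y=.019 0.6371916511804174
scene 60 0.06298645542107624
[array([ 0.6273, -0.0703,  0.142 ]), array([0.6311, 0.1113, 0.142 ])] slope dx/dy 0.020865249019854697 x at y=.019 0.629136026466838
[0.6387 0.1274 0.142 ]
[ 0.6342 -0.0914  0.142 ]
[0.6323 0.1281 0.142 ]
[ 0.627  -0.0927  0.142 ]
2.6 [ 0.523  -0.3957  0.1165]
```

View pics/m2.png

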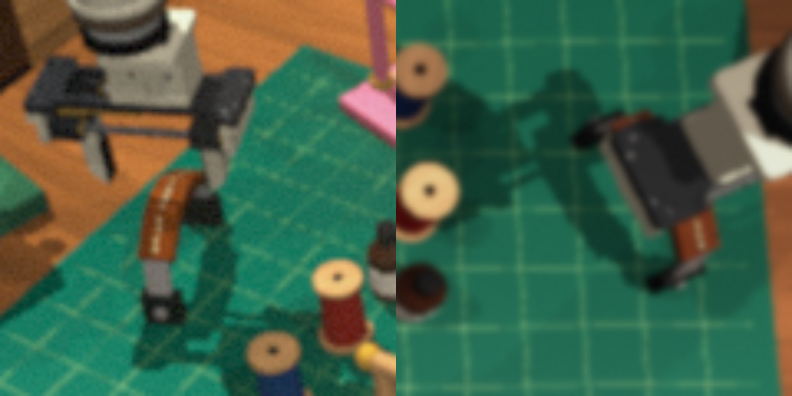

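The fingers straddle the crown about evenly and are aligned with it (crown at 165,215 in the left crop). Next: grasp, lift, carry above the rail and compare there.

```bash
python3 - <<'E'
from h import *
np.set_printoptions(precision=4,suppress=True)
manip.servo_line([.522,-.395,.0865],vel=.06); print(manip.current_tool_pos())
effector.close(f_grip=30); print(manip.current_finger_gap(),manip.current_gripper_force(),manip.current_tool_pos())
manip.servo_line([.522,-.395,.30],vel=.12); print(manip.current_finger_gap(),manip.current_force())
manip.servo_line([.633,.019,.30],ori=down(-.02),vel=.15)
manip.servo_line([.633,.019,.225],vel=.1); manip.sleep(.3)
print(manip.current_finger_gap(),manip.current_tool_pos(),R.from_quat(manip.current_tcp_rot()).as_matrix(),manip.current_clock())
for n in("scene","top"): cv2.imwrite(f"pics/{n}2.png",viewer.get_image(n)[:,:,::-1])
M=np.hstack([cv2.resize(cv2.imread("pics/scene2.png")[150:300,150:290],None,fx=4,fy=4),cv2.resize(cv2.imread("pics/top2.png")[50:160,200:320],None,fx=2,fy=2) if 0 else cv2.resize(cv2.imread("pics/top2.png")[50:200,228:288],None,fx=4,fy=4)])
cv2.imwrite("pics/m3.png",M)
E
```

```text
[ 0.5219 -0.3948  0.0861]
0.03375166346931579 29.972613751888275 [ 0.522  -0.395   0.0865]
0.03327705243974889 [-0.1906 -0.3942 -0.6225]
0.033669652393929765 [0.6333 0.019  0.2256] [[ 0.9998 -0.0201  0.0009]
 [-0.0201 -0.9998 -0.0001]
 [ 0.0009  0.0001 -1.    ]] 10.3083
```

View pics/m3.png

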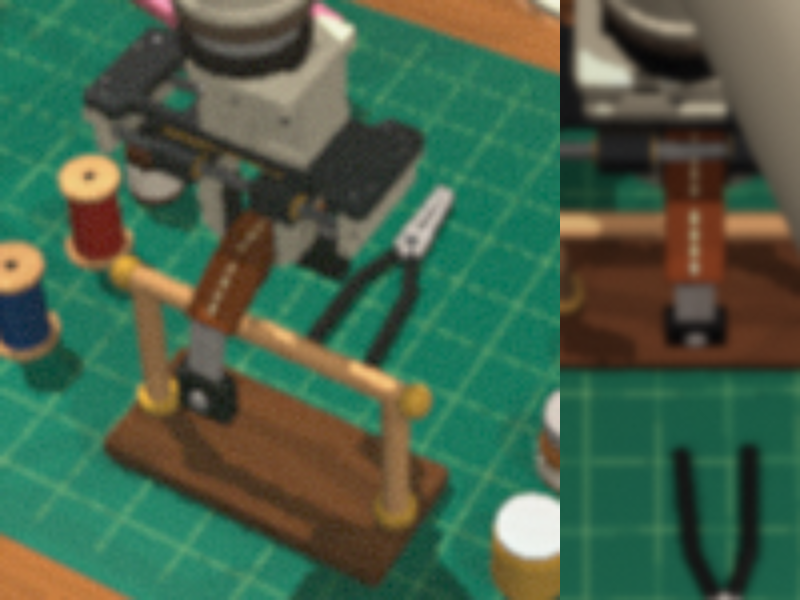

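```bash
python3 - <<'E'
from h import *
np.set_printoptions(precision=4,suppress=True)
for h in(.12,.125,.13,.135,.14,.145,.15):
    f=onz("scene",(200,250.2),h);b=onz("top",(261.75,134.5),h)
    rf=f[0]-(.629+.02*(f[1]-.019)); rb=b[0]-(.637+.02*(b[1]-.019))
    print(h,f,b,"width",rf-rb,"offset",(rf+rb)/2)
E
```

```text
0.12 [0.6836 0.0015 0.12  ] [0.5704 0.0196 0.12  ] width 0.12159916371280044 offset -0.005862545098472949
0.125 [0.6868 0.0039 0.125 ] [0.5687 0.0196 0.125 ] width 0.1264024852750376 offset -0.005114306921590095
0.13 [0.69   0.0064 0.13  ] [0.567  0.0195 0.13  ] width 0.13120580683727479 offset -0.004366068744707241
0.135 [0.6932 0.0089 0.135 ] [0.5654 0.0194 0.135 ] width 0.13600912839951196 offset -0.003617830567824498
0.14 [0.6964 0.0113 0.14  ] [0.5637 0.0194 0.14  ] width 0.14081244996174935 offset -0.0028695923909416443
0.145 [0.6996 0.0138 0.145 ] [0.5621 0.0193 0.145 ] width 0.14561577152398641 offset -0.002121354214058846
0.15 [0.7028 0.0163 0.15  ] [0.5604 0.0192 0.15  ] width 0.1504190930862238 offset -0.001373116037175992
```

```bash
python3 - <<'E'
from h import *
np.set_printoptions(precision=4,suppress=True)
manip.servo_line([.635,.019,.225],vel=.05); manip.sleep(.2); f0=manip.current_force()
manip.servo_line([.635,.019,.164],vel=.06); 
z=.164
while z>.1495:
    manip.servo_line([.635,.019,z],vel=.03); d=manip.current_force()-f0
    print(round(z,4),manip.current_tool_pos(),d,manip.current_finger_gap())
    if d[2]>3: break
    z-=.0015
print(manip.current_clock())
cv2.imwrite("pics/scene3.png",viewer.get_image("scene")[:,:,::-1])
E
```

```text
0.164 [0.6352 0.019  0.1644] [ 0.3624 -0.2685  1.0336] 0.0336808662706076
0.1625 [0.6349 0.019  0.1623] [-0.5988  0.1763 -0.0979] 0.03378213489310381
0.161 [0.6349 0.019  0.1608] [-0.8666 -0.8124 -0.0765] 0.0339688689142211
0.1595 [0.6349 0.019  0.1593] [-0.3009 -0.3582 -0.0118] 0.03346054096419165
0.158 [0.6349 0.019  0.1579] [-0.378  -0.4492  0.2351] 0.03395070519453494
0.1565 [0.6349 0.019  0.1563] [-0.0675  0.347   0.5347] 0.03351269413099892
0.155 [0.6349 0.019  0.1549] [-0.5472  0.6474  0.679 ] 0.03360228999938697
0.1535 [0.6349 0.019  0.1534] [-0.466  -0.3598  0.7266] 0.03346778561581451
0.152 [0.6353 0.0191 0.1524] [0.0409 0.8285 2.935 ] 0.03385610005584949
0.1505 [0.6353 0.0191 0.1522] [-4.3521 -0.1926 11.1882] 0.03362581449628113
14.525
```

It seated at TCP z 0.1523, against 0.1525 predicted for the channel fully on the dowel. Next: release, retreat and look.

```bash
python3 - <<'E'
from h import *
np.set_printoptions(precision=4,suppress=True)
manip.servo_line([.635,.019,.1522],vel=.03); manip.sleep(.2); print(manip.current_force())
effector.open_jaws(); manip.sleep(.3)
manip.servo_line([.635,.019,.30],vel=.12)
manip.move_pose([.495,.372,.25],down(-.134)); manip.sleep(.1)
print(manip.current_clock(),manip.current_tool_pos())
for n in("scene","top"): cv2.imwrite(f"pics/{n}4.png",viewer.get_image(n)[:,:,::-1])
M=np.hstack([cv2.resize(cv2.imread("pics/scene4.png")[190:310,160:280],None,fx=3.3,fy=3.3),cv2.resize(cv2.imread("pics/top4.png")[70:190,210:330],None,fx=3.3,fy=3.3)])
cv2.imwrite("pics/m4.png",M)
E
```

```text
[-0.7467 -0.2463  3.2967]
19.275 [0.4966 0.3702 0.25  ]
```

View pics/m4.png

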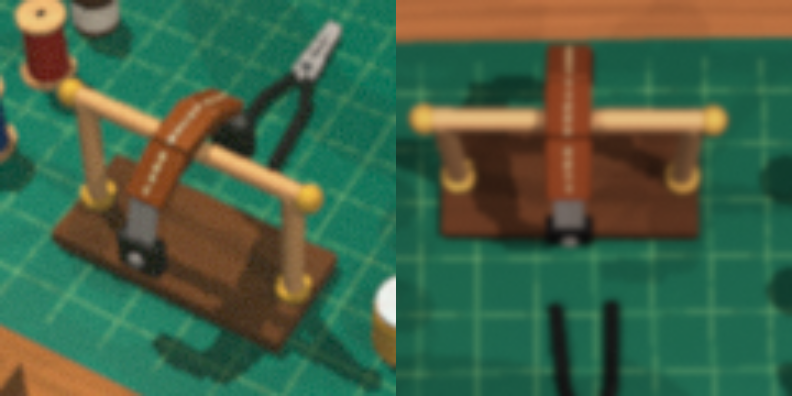

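```bash
python3 - <<'E'
from h import *
np.set_printoptions(precision=4,suppress=True)
print("crown top view",onz("top",(262.1,103.9),.166),"scene",onz("scene",(160+188/3.3,190+121/3.3),.166))
x,y=.4954,.3747; o=down(-.134)
manip.move_pose([x,y,.10],o); manip.servo_line([x,y,.03],vel=.08); f0=manip.current_force()
for z in(.012,.008,.0045):
    manip.servo_line([x,y,z],vel=.03); d=manip.current_force()-f0; print(z,manip.current_tool_pos(),d)
    if d[2]>4: break
effector.close(f_grip=60); print("gap",manip.current_finger_gap(),manip.current_gripper_force(),manip.current_tool_pos())
manip.servo_line([x,y,.06],vel=.06); manip.sleep(.2); print(manip.current_finger_gap(),manip.current_force(),manip.current_wrist_torque(),manip.current_clock())
for n in("scene","top"): cv2.imwrite(f"pics/{n}5.png",viewer.get_image(n)[:,:,::-1])
M=np.hstack([cv2.resize(cv2.imread("pics/scene5.png")[210:330,310:430],None,fx=3.3,fy=3.3),cv2.resize(cv2.imread("pics/top5.png")[90:210,90:210],None,fx=3.3,fy=3.3)])
cv2.imwrite("pics/m5.png",M)
E
```

```text
crown top view [0.6317 0.0175 0.166 ] scene [0.6288 0.0209 0.166 ]
0.012 [0.4954 0.3748 0.0119] [ 0.7134 -0.3267  0.057 ]
0.008 [0.4952 0.3746 0.0078] [ 1.0374 -0.2058 -1.6057]
0.0045 [0.4952 0.3745 0.0042] [0.0122 0.1112 0.3528]
gap 0.019032322422943487 59.93510663509369 [0.4954 0.3748 0.0045]
0.01911105554991704 [ 0.03    0.7269 -1.6929] [ 0.0416  0.0466 -0.0163] 24.75
```

View pics/m5.png

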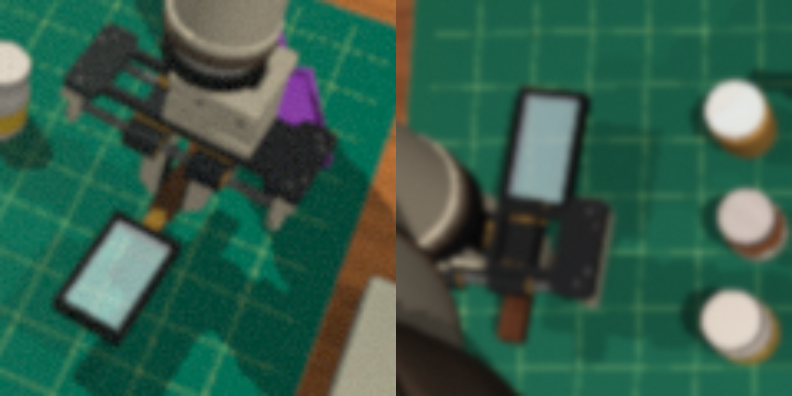

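It is gripped, with the lens glass at crop (545,148) in the top view and (117,278) in the scene view. I measure the lens in the hand by masks before carrying it over.

```bash
cat >> h.py <<'E'
def lens(n,I,x0,y0,x1,y1):
    m=np.zeros(I.shape[:2],np.uint8); s=cv2.cvtColor(I,cv2.COLOR_BGR2HSV)
    m[y0:y1,x0:x1]=cv2.inRange(s,(80,0,120),(125,110,255))[y0:y1,x0:x1]
    c=max(cv2.findContours(m,0,2)[0],key=cv2.contourArea); M=cv2.moments(c)
    return (M['m10']/M['m00'],M['m01']/M['m00']),cv2.boxPoints(cv2.minAreaRect(c)),M['m00']
E
python3 - <<'E'
from h import *
np.set_printoptions(precision=4,suppress=True)
t=lens("top",cv2.imread("pics/top5.png"),118,112,152,156); s=lens("scene",cv2.imread("pics/scene5.png"),325,270,366,316)
print(t[0],t[2],s[0],s[2],tri(t[0],s[0]))
for n,q in(("top",t),("scene",s)):
    P=[onz(n,p,.0635) for p in q[1]]; print(n,onz(n,q[0],.0635)); 
    for i in range(4): d=P[(i+1)%4]-P[i]; print("  ",np.linalg.norm(d),np.arctan2(d[1],d[0]))
p=manip.current_tool_pos(); print(p, "expected lens",p+[.095*np.cos(.134),-.095*np.sin(.134),.0035])
E
```

```text
(134.33535353535353, 134.53292929292928) 412.5 (344.94736842105266, 292.9821052631579) 475.0 (array([0.5918, 0.3619, 0.0684]), np.float64(0.0007955592263931581))
top [0.5936 0.3634 0.0635]
   0.0854398322845976 -0.1223832099744321
   0.04114065012719595 -1.7644637731927237
   0.08526621273151343 3.0129495823534356
   0.04059600023680425 1.3804993951286224
scene [0.5881 0.3616 0.0635]
   0.08928223802074715 3.0367883724952205
   0.045714670337370186 1.330401556367464
   0.08750193802665483 -0.12623473462960338
   0.0436402916624139 -1.776115268027679
[0.4952 0.3746 0.0597] expected lens [0.5894 0.3619 0.0632]
```

```bash
python3 - <<'E'
from h import *
np.set_printoptions(precision=4,suppress=True)
p=[.536,.0209]; o=down(-.02)
manip.servo_line([.4954,.3747,.28],vel=.12)
manip.servo_line([*p,.28],ori=o,vel=.12)
manip.servo_line([*p,.2005],vel=.05); manip.sleep(.5)
print(manip.current_tool_pos(),manip.current_finger_gap(),manip.current_force(),manip.current_clock())
T,S=[viewer.get_image(n)[:,:,::-1].copy() for n in("top","scene")]
cv2.imwrite("pics/top6.png",T);cv2.imwrite("pics/scene6.png",S)
M=np.hstack([cv2.resize(S[150:270,160:280],None,fx=3.3,fy=3.3),cv2.resize(T[60:180,210:330],None,fx=3.3,fy=3.3)]);cv2.imwrite("pics/m6.png",M)
t=lens("top",T,240,75,285,130);s=lens("scene",S,195,180,260,250)
print(t[0],t[2],s[0],s[2],tri(t[0],s[0]),onz("top",t[0],.204),onz("scene",s[0],.204))
E
```

```text
[0.536  0.0209 0.2005] 0.019415870659856196 [-0.1618 -0.7374 -1.3508] 32.1917Traceback (most recent call last):
  File "<stdin>", line 11, in <module>
  File "h.py", line 21, in lens
    c=max(cv2.findContours(m,0,2)[0],key=cv2.contourArea); M=cv2.moments(c)
ValueError: max() iterable argument is empty
```

View pics/m6.png

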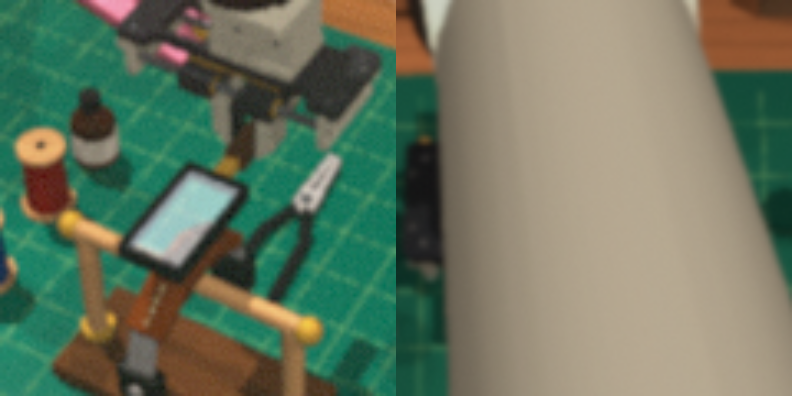

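```bash
python3 - <<'E'
from h import *
np.set_printoptions(precision=4,suppress=True)
c=[onz("scene",(160+x/3.3,150+y/3.3),.212) for x,y in((190,163),(247,183),(182,278),(122,245))]
print(np.mean(c,0),[np.linalg.norm(c[i]-c[i-1]) for i in range(4)],np.arctan2(*(c[2]-c[1])[[1,0]]),np.arctan2(*(c[3]-c[0])[[1,0]]))
print("crown",onz("scene",(160+188/3.3,190+121/3.3),.166))
E
```

```text
[0.6319 0.0233 0.212 ] [np.float64(0.09576827677488767), np.float64(0.04901716499795862), np.float64(0.10435172460992999), np.float64(0.05521661025150853)] 0.05780281180990144 0.0007959137033216341
crown [0.6288 0.0209 0.166 ]
```

The lens sits within about 4 mm of the crown's middle in the same view. The frame measures about 100 x 52 mm and its long side is along the stitches. It is level and clear of the leather.

```bash
python3 -c "
from bench import manip
print(manip.current_joint_velocities().round(4),manip.current_gripper_force()); print(manip.hand_in())"
```

```text
[ 0.0003 -0.     -0.0006 -0.0007  0.0006  0.0008  0.0002] 59.93501365184784
the job is handed in; nothing more can be done
None
```

I handed the job in with the headband hung on the dowel and the magnifier held still about 30 mm above the crown, its lens within about 4 mm of the crown's middle in the scene view; the hand-in reported no verdict.

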